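# Set the bench out for three woodworking jobs

## Robot

A 6-joint arm with a two-finger parallel gripper is mounted at the origin on the work surface. World frame = base frame: x ahead of the robot, y to its left, z up, the work surface at z = 0. Lengths are in m, angles in rad, forces in N, time in s.
With the tool pointing down it reaches from about 0.375 to 0.9 m from the base axis. Payload 3.1 kg.
Tool frame: the origin (TCP) lies between the finger pads; the fingertips stand 22 mm ahead of it and the grasp point (between the pads) lies 3 mm ahead of it; z points along the fingers, y is the line along which they close (so a half turn about z gives the same grasp; the last joint's range is limited). The gripper opens to 87 mm and grips with 3 to 60 N. Pads are 19 mm wide; open, the fingers measure 117 mm over their backs; the gripper's body (75 mm by 190 mm) begins 51 mm behind the grasp point.
Start: joints at [0.988, 0.527, 1.433, -0, 1.181, -0.178], TCP at [0.246, 0.574, 0.245] pointing down, gripper open.
Joint ranges: [-3.08, 3.08], [-0.75, 2.2], [0.22, 2.44], [-1.43, 4.57], [0, 2.65], [-2.85, 2.85]. Speed limits (rad/s): [2.79, 2.79, 3.14, 3.14, 3.14, 3.14].

## Interface

Orientations are given as a unit quaternion [x, y, z, w].
In Python, from rig import robot gives the robot as it stands.
- The arm moves only by the tool move_arm, never from a script. Its argument "series" is text: rows parted by semicolons, each of 6 numbers parted by spaces: the shift along the tool's x, y, z in mm, then the turn, a rotation vector about the tool's x, y, z in degrees. In form: dx dy dz ax ay az; .... A call has 1 to 8 rows; each row is the pose to reach, as a shift and turn from the pose commanded when the call began, along the tool's axes at that moment; what a row does not reach only later rows make up. A row lasts 1/12 s, in which the tool goes at most 41.7 mm and 7.16 degrees, less where a joint would pass 70% of its speed; a pose out of reach is approached as far as the arm can. A call with a gripper value outside its range is refused whole. "jaw" is the opening, from 0 (shut) to 1 (fully open), set as the call begins (left out, the last holds). The fingers move at their own pace and stop on an object; "newtons" is the grip in N (left out, the last holds). Time passes only in rows, so rows that repeat a pose let the fingers close. It gives the time, the measured TCP pose, the force, the opening and the grip force at its end, in the units of the state.
- robot.get_obs(): the state, without advancing time (a new reading comes with each control period).
- robot.camera(name): name is "scene" or "top"; returns a dict with "img" (400x640x3 uint8, red, green, blue), "mtx" (3x3 intrinsics, pixels), "world_to_cam" (4x4, takes a point from world to camera coordinates). Camera axes: x right, y down, z forward; pixel columns grow to the right and rows downward; lengths in m; the calibration is good to about 2 mm. A picture is of the moment at which its call begins. There is no depth.
- robot.hand_in(): hands the job in; it is judged then, once.
Trained networks look in a picture, given as the dict that the camera call returned (one of the last four; its "shot" number tells which), for a name from the list of things; names that differ only in an ending like _2 or _b are one class to them, and where a whole thing is asked for, a point or a joint stands for the part that bears it (a point fixed in the world has none). Each returns a list of dicts, best first, with "p" (0 to 1); they miss things now and then, are a little off and sometimes report something else, mostly with a low value. They report only what shows in the picture. A call takes as long as a camera call. They do not tell look-alikes from the thing itself.
- robot.search_frame(picture, thing): "xyz" ([x, y, z] in m, in world coordinates, good to about 4 mm: the middle of the surface that is visible of it).
- robot.tip_of(picture, thing): "xyz" ([x, y, z] in m, in world coordinates, good to about 4 mm: a listed point, or the origin of a listed thing).
The state is a dict: "time": time; "q": joint angles; "joint_velocities": joint speeds; "joint_torque": joint torques, N m; "position": TCP position; "tool_rot": TCP orientation; "ft_force": force on the tool from outside, world axes, zero at the start; "moment": the same for the moment, N m; "grip_width": finger opening in m; "grip_force": force on a finger pad.
Only numpy, scipy, OpenCV 4.12 (cv2) and the standard library are available. Lean on these libraries where they do the work, as an engineer would, in place of code of your own. Each camera call takes 0.05 s, during which the arm holds its last target. There are 200 camera calls.

## Task

Set the bench out for three jobs: for gluing, put the dark walnut strip and the glue pot with the green lid in the blue tray; for masking, put the pale maple strip and the roll of blue tape in the yellow tray; for drilling, clamp the red-brown cherry block in the vise, about midway along the jaws, seated on both parallels, flat against the fixed jaw and with the sliding jaw pushed up snug against it. In the trays everything rests on the tray floor, the same way up as it stands now, nothing on top of anything else. Leave the tool battery where it is.

Things in the scene. Friction and masses are not known exactly. Their poses are not given: they have to be found in the camera images.
- walnut_strip: very dark brown wooden strip standing on its narrow face, 70 mm long (own x), 26 mm wide (own y), 40 mm tall; origin at the centre of its underside, z up
- maple_strip: pale cream wooden strip standing on its narrow face, 70 mm long (own x), 26 mm wide (own y), 40 mm tall; origin at the centre of its underside, z up
- cherry_block: red-brown wooden block, 34 mm (own x) by 60 mm (own y), 40 mm tall; in the vise its 34 mm are clamped between the jaws (either way round) and its 60 mm lie along them; origin at the centre of its underside, z up
- glue_pot: round white plastic pot with a paper label and a green screw lid, standing upright, 48 mm diameter at its widest, 60 mm tall in all; origin at the centre of its underside, z up
- tape_roll: roll of blue masking tape lying flat (hole upright), 56 mm outer diameter, 28 mm hole, 36 mm tall; origin on its axis at the underside, z up
- blue_tray: blue open tray fixed on the bench, 148 mm (own x) by 158 mm (own y) outside, 140 by 150 mm inside, walls 4 mm thick and 14 mm tall from the bench, floor 4 mm thick; origin at the centre of its underside, z up
- yellow_tray: yellow open tray, the same size as the blue one: 148 mm (own x) by 158 mm (own y) outside, 140 by 150 mm inside, rim 14 mm above the bench, floor 4 mm thick; origin at the centre of its underside, z up
- vise: Fixed grey vise: base 200 (own x) by 90 mm, 20 thick; origin centre of underside, z up. Fixed jaw at the +x end: face at x = +60 mm, 74 wide in y, top 58 above bench. Two steel parallels, 8 wide, at y = +-20, run from x = -20 to +60; their tops, where the block sits, are 32 above bench. Sliding jaw (same width and top) closes to +x; its face is at x = -20 mm + joint value
- vise_jaw (a joint): Sliding jaw travel, m: 0 = open (80 mm gap), grows as it closes to vise +x, stop 0.070; 0.046 = snug on 34 mm. 2.5 N friction; stays where left; no screw. Move it by its red upright handle: 16 (x) by 24 mm (y), centre at vise x = -54 mm + joint value, y = 0, from 42 (carriage top) to 84 mm above bench; the jaw plate, top 58 mm, begins 11 mm ahead of the handle's +x face
- battery: black and yellow cordless-tool battery, 75 by 110 mm, 52 mm tall, standing at the left of the work; not part of the job; origin at the centre of its underside
Not all that is in view belongs to the job. What is shaped like the glue_pot but purple or turquoise is not meant.

How it is judged:
By the outcome, as a careful person would: the job done as asked, in the order asked, and still so for the second after the job is handed in, with the robot touching nothing.
It also fails if it takes over 144 s, if anything falls off the work surface, if the arm or the gripper's body presses on something with over 40 N, if the wrist force passes 120 N, or if a joint passes its speed limit or range.

## Working session

There is one attempt and no reset: what is moved stays moved. The work goes in short steps, Python scripts to look and compute and a tool call to move; the robot and the scene stay as the last step left them, time stands still between calls to the robot, and variables do not carry over. Pictures are saved under pics/ and viewed, at most 14 in all, crops included, and the job is handed in when it is done.

Besides the shell and the picture viewer there is one more tool, called after "Emit:" by a JSON object that holds its "op" and its "data". move_arm: Moves the arm, as the interface text tells. Its arguments: {"type":"object","properties":{"series":{"type":"string"},"jaw":{"type":"number"},"newtons":{"type":"number"}},"required":["series"]}

```bash
ls; mkdir -p pics
python3 - <<'E'
from rig import robot
import cv2
for n in ("scene","top"):
    p=robot.camera(n); cv2.imwrite(f"pics/{n}0.png",p["img"][:,:,::-1])
    print(n,p["world_to_cam"].round(3).tolist(),p["mtx"].round(1).tolist())
    for t in "walnut_strip maple_strip cherry_block glue_pot tape_roll blue_tray yellow_tray vise vise_jaw battery".split():
        print(t,[( [round(float(v),3) for v in d["xyz"]],round(d["p"],2)) for d in robot.tip_of(p,t)[:4]])
print(robot.get_obs())
E
```

```text
pics
scene [[0.141, 0.99, 0.001, -0.131], [0.814, -0.115, -0.57, -0.338], [-0.564, 0.081, -0.822, 1.771], [0.0, 0.0, 0.0, 1.0]] [[503.1, 0.0, 323.4], [0.0, 503.1, 195.9], [0.0, 0.0, 1.0]]
walnut_strip [([0.339, -0.3, -0.002], 0.65)]
maple_strip [([0.337, 0.309, 0.001], 0.54)]
cherry_block [([0.425, 0.159, -0.003], 0.67)]
glue_pot [([0.323, -0.127, -0.003], 0.68), ([0.422, -0.139, 0.002], 0.65), ([0.287, -0.207, -0.002], 0.53)]
tape_roll [([0.426, -0.006, 0.005], 0.81)]
blue_tray [([0.61, -0.249, 0.001], 0.64)]
yellow_tray [([0.599, 0.267, -0.001], 0.68)]
vise [([0.64, -0.006, -0.001], 0.9)]Traceback (most recent call last):
  File "<stdin>", line 7, in <module>
ValueError: it knows: battery, blue_tray, cherry_block, glue_pot, maple_strip, tape_roll, vise, walnut_strip, yellow_tray
```

Run:
```python
from rig import robot
import cv2
p=robot.camera("top"); cv2.imwrite("pics/top0.png",p["img"][:,:,::-1])
print(p["world_to_cam"].round(4).tolist(),p["mtx"].round(1).tolist())
for t in "walnut_strip maple_strip cherry_block glue_pot tape_roll blue_tray yellow_tray vise battery".split():
    print(t,[( [round(float(v),3) for v in d["xyz"]],round(d["p"],2)) for d in robot.tip_of(p,t)[:4]])
print(robot.get_obs())
```

```text
[[0.0911, -0.9958, 0.0064, 0.047], [-0.9741, -0.0904, -0.2073, 0.4809], [0.207, 0.0126, -0.9783, 0.9823], [0.0, 0.0, 0.0, 1.0]] [[442.9, 0.0, 325.0], [0.0, 442.9, 202.7], [0.0, 0.0, 1.0]]
walnut_strip [([0.34, -0.304, -0.001], 0.62)]
maple_strip [([0.338, 0.303, -0.001], 0.89)]
cherry_block [([0.424, 0.158, -0.002], 0.58)]
glue_pot [([0.281, -0.202, 0.002], 0.71), ([0.422, -0.136, -0.004], 0.69)]
tape_roll [([0.425, -0.012, 0.003], 0.85)]
blue_tray [([0.615, -0.251, -0.001], 0.86)]
yellow_tray [([0.593, 0.264, -0.001], 0.66)]
vise [([0.637, -0.011, 0.0], 0.93)]
battery [([0.511, 0.462, -0.001], 0.88), ([0.422, 0.155, -0.001], 0.32)]
{'time': 0.95, 'q': array([ 9.87494177e-01,  5.27476466e-01,  1.43270440e+00,  1.87051748e-07,
        1.18140314e+00, -1.78509515e-01]), 'joint_velocities': array([ 0.0018608 ,  0.00065918, -0.00038217, -0.00060594, -0.00050904,
        0.00060456]), 'joint_torque': array([ 1.09245742e-03, -4.40000653e+01, -1.76994699e+01,  6.34462154e-02,
        5.02287399e-02,  5.19648069e-06]), 'position': array([0.24610692, 0.57447809, 0.24456147]), 'tool_rot': array([2.01017344e-01, 9.79587682e-01, 4.04264626e-06, 1.52572724e-06]), 'ft_force': array([0.37107297, 0.25103586, 0.0489769 ]), 'moment': array([-0.0088874 ,  0.0702482 ,  0.00059998]), 'grip_force': 0.0, 'grip_width': 0.08715000585517275}
```

View pics/scene0.png

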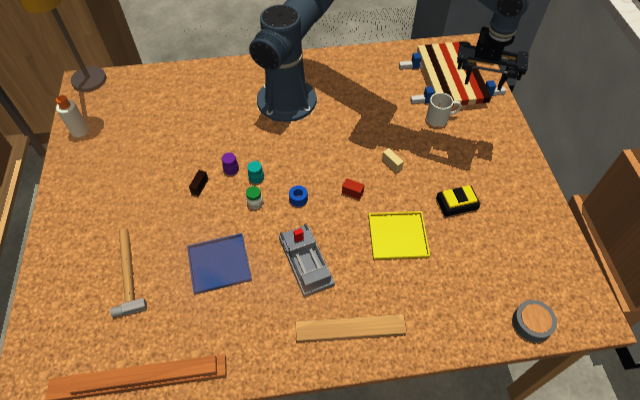

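View pics/top0.png

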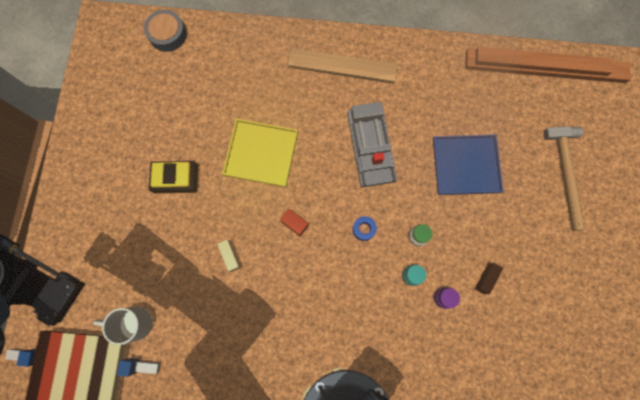

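```bash
cat > fit.py <<'E'
from rig import robot
import numpy as np, cv2
from scipy.optimize import minimize
def box(x0,x1,y0,y1,z0,z1): return np.array([[x,y,z] for x in(x0,x1) for y in(y0,y1) for z in(z0,z1)])
def cyl(r,z0,z1): 
    a=np.linspace(0,2*np.pi,32); return np.array([[r*np.cos(t),r*np.sin(t),z] for t in a for z in(z0,z1)])
B=lambda a,b,h: box(-a/2,a/2,-b/2,b/2,0,h)
vise=np.vstack([box(-.1,.1,-.045,.045,0,.02),box(.06,.1,-.037,.037,.02,.058)])
S={"walnut_strip":B(.07,.026,.04),"maple_strip":B(.07,.026,.04),"cherry_block":B(.034,.06,.04),"glue_pot":cyl(.024,0,.06),
 "tape_roll":cyl(.028,0,.036),"blue_tray":B(.148,.158,.014),"yellow_tray":B(.148,.158,.014),"vise":vise}
# hsv ranges
H={"walnut_strip":[(0,0,0),(179,255,62)],"maple_strip":[(15,30,120),(40,150,255)],"cherry_block":[(0,170,60),(7,255,255)],
 "tape_roll":[(105,130,40),(125,255,255)],"blue_tray":[(105,60,30),(130,255,255)],"yellow_tray":[(24,150,60),(36,255,255)]}
def proj(p,P):
    q=(p["world_to_cam"][:3,:3]@P.T).T+p["world_to_cam"][:3,3]; q=q@p["mtx"].T; return q[:,:2]/q[:,2:]
def place(P,s):
    c,n=np.cos(s[2]),np.sin(s[2]); return P@np.array([[c,n,0],[-n,c,0],[0,0,1]])+[s[0],s[1],s[3] if len(s)>3 else 0]
def mask(p,name,xy,rad=.11,z=.02):
    hsv=cv2.cvtColor(p["img"],cv2.COLOR_RGB2HSV)
    m=cv2.inRange(hsv,*[np.array(v) for v in H[name]])
    roi=np.zeros_like(m); a=np.linspace(0,6.28,30)
    pts=proj(p,np.c_[xy[0]+rad*np.cos(a),xy[1]+rad*np.sin(a),np.full(30,z)])
    cv2.fillPoly(roi,[pts.astype(np.int32)],255); m&=roi
    n,l,st,_=cv2.connectedComponentsWithStats(m)
    if n<2: return m
    m=np.uint8(l==1+np.argmax(st[1:,4]))*255
    c,_=cv2.findContours(m,cv2.RETR_EXTERNAL,cv2.CHAIN_APPROX_NONE)
    return cv2.fillConvexPoly(np.zeros_like(m),cv2.convexHull(np.vstack(c)),255)
K=8
def cost(s,P,data):
    t=0
    for p,m,o in data:
        h=cv2.convexHull(((proj(p,place(P,s))-o+.5)*K).astype(np.float32))
        r=np.zeros_like(m); cv2.fillConvexPoly(r,np.int32(np.round(h)),255)
        t+=np.count_nonzero(r!=m)/np.count_nonzero(m|r)
    return t/len(data)
def fit(name,xy,pics,rad=.11,z=0):
    P=S[name]+[0,0,z]; data=[]
    for p in pics:
        m=mask(p,name,xy,rad); 
        if not m.any(): continue
        x,y,w,h=cv2.boundingRect(m); o=np.array([x-12,y-12]); sub=m[y-12:y+h+12,x-12:x+w+12]
        data.append((p,np.uint8(cv2.resize(sub,None,fx=K,fy=K,interpolation=cv2.INTER_LINEAR)>127)*255,o))
    yaws=[0] if name=="tape_roll" else np.arange(0,np.pi,np.pi/8)
    best=None
    for y0 in yaws:
        c=cost([*xy,y0],P,data)
        if best is None or c<best[0]: best=(c,y0)
    best=min((minimize(cost,[*xy,y0],(P,data),method="Nelder-Mead",options=dict(initial_simplex=[[*xy,y0],[xy[0]+.01,xy[1],y0],[xy[0],xy[1]+.01,y0],[xy[0],xy[1],y0+.3]],xatol=1e-4,fatol=1e-4)) for y0 in (best[1],best[1]+.3)),key=lambda r:r.fun)
    return best.x,best.fun
E
python3 - <<'E'
from fit import *
pics=[robot.camera("scene"),robot.camera("top")]
X=dict(walnut_strip=(.34,-.302),maple_strip=(.337,.306),cherry_block=(.424,.158),tape_roll=(.425,-.009),blue_tray=(.612,-.25),yellow_tray=(.596,.266))
for n,xy in X.items():
    r=.12 if "tray" in n else .06
    for ps in (pics,pics[:1],pics[1:]):
        s,c=fit(n,xy,ps,r); print(n,s[:2].round(4),round(np.degrees(s[2]),1),round(c,3))
for i,p in enumerate(pics): 
    im=p["img"][:,:,::-1]; c=proj(p,np.array([[.637,-.008,.03]]))[0].astype(int)
    x,y=c; cr=cv2.resize(im[y-55:y+55,x-70:x+70],None,fx=5,fy=5,interpolation=cv2.INTER_CUBIC); cv2.imwrite(f"pics/v{i}.png",cr); print(c)
E
```

```text
walnut_strip [ 0.3368 -0.3026] 155.4 0.359
walnut_strip [ 0.3367 -0.3026] 155.3 0.071
walnut_strip [ 0.3344 -0.2953] 142.6 0.632
maple_strip [0.3325 0.3063] 27.8 0.297
maple_strip [0.3226 0.3086] 18.5 0.453
maple_strip [0.3344 0.3074] 27.8 0.106
cherry_block [0.4252 0.1603] 149.1 0.166
cherry_block [0.4243 0.1608] 150.4 0.084
cherry_block [0.4287 0.1608] 140.6 0.23
tape_roll [ 0.4254 -0.007 ] 31.0 0.207
tape_roll [ 0.425 -0.007] 19.5 0.112
tape_roll [ 0.4293 -0.0045] 35.6 0.3
blue_tray [ 0.6137 -0.2496] 7.1 0.093
blue_tray [ 0.6118 -0.25  ] 7.4 0.067
blue_tray [ 0.6138 -0.2491] 7.5 0.118
yellow_tray [0.5952 0.2641] -5.8 0.038
yellow_tray [0.5926 0.2648] -5.3 0.024
yellow_tray [0.5971 0.2636] -5.6 0.019
[305 255]
[371 143]
```

Run:
```python
from fit import *
pics=[robot.camera("scene"),robot.camera("top")]
X=dict(walnut_strip=(.337,-.3026,155),maple_strip=(.334,.307,28),cherry_block=(.425,.160,149),tape_roll=(.425,-.007,0),glue_pot=(.422,-.137,0))
rows=[]
for p in pics:
    row=[]
    for n,(x,y,a) in X.items():
        q=proj(p,place(S[n],[x,y,np.radians(a)])); c=q.mean(0).astype(int)
        im=p["img"][:,:,::-1][c[1]-20:c[1]+20,c[0]-20:c[0]+20]
        big=cv2.resize(im,(160,160),interpolation=cv2.INTER_CUBIC)
        h=cv2.convexHull(((q-c+20+.5)*4).astype(np.float32)).astype(np.int32)
        b2=big.copy(); cv2.polylines(b2,[h],1,(0,255,0),1)
        row.append(np.vstack([big,b2]))
        hsv=cv2.cvtColor(p["img"],cv2.COLOR_RGB2HSV)
    rows.append(np.hstack(row))
cv2.imwrite("pics/m.png",np.vstack(rows)[:600] if 0 else cv2.resize(np.vstack(rows),(750,600)))
v=[cv2.imread(f"pics/v{i}.png") for i in (0,1)]
cv2.imwrite("pics/v.png",cv2.resize(np.hstack(v),(800,314)))
```

```text
(no output)
```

View pics/m.png

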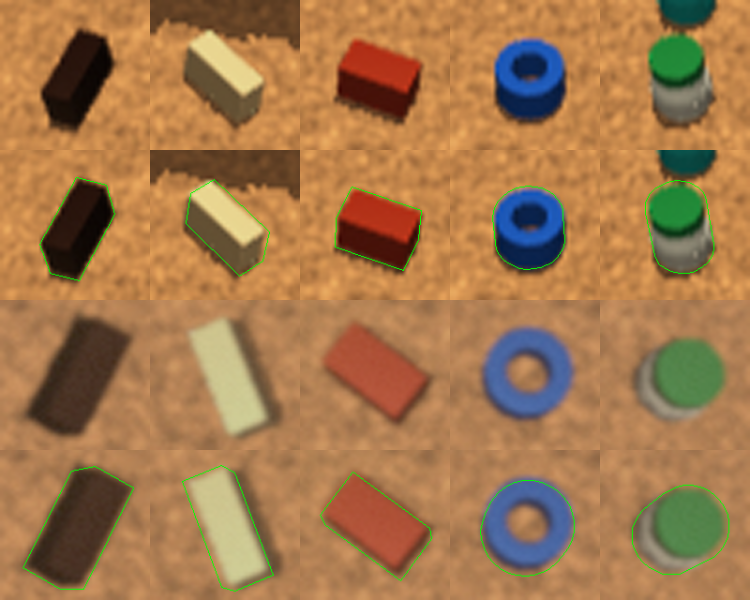

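View pics/v1.png

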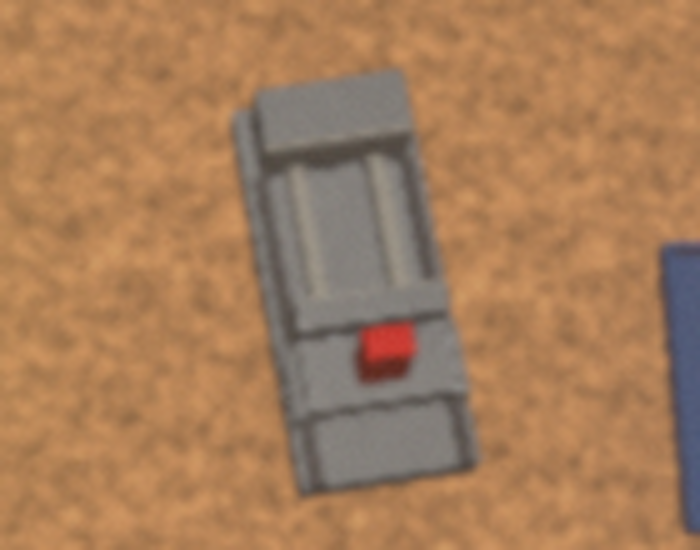

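```bash
cat >> fit.py <<'E'
def gmask(p,P,s,it=4,e=2):
    h=cv2.convexHull(proj(p,place(P,s)).astype(np.float32)).astype(np.int32)
    z=np.zeros(p["img"].shape[:2],np.uint8); cv2.fillConvexPoly(z,h,1)
    er=cv2.erode(z,np.ones((2*e+1,2*e+1))); di=cv2.dilate(z,np.ones((2*e+3,2*e+3))); 
    g=np.full(z.shape,cv2.GC_BGD,np.uint8); g[di>0]=cv2.GC_PR_BGD; g[z>0]=cv2.GC_PR_FGD; g[er>0]=cv2.GC_FGD
    x,y,w,hh=cv2.boundingRect(h); k=14; sl=np.s_[y-k:y+hh+k,x-k:x+w+k]
    gg=g[sl].copy(); cv2.grabCut(np.ascontiguousarray(p["img"][sl]),gg,None,np.zeros((1,65)),np.zeros((1,65)),it,cv2.GC_INIT_WITH_MASK)
    m=np.uint8((gg==1)|(gg==3))*255
    return m,np.array([x-k,y-k])
def gfit(P,s,pics,e=2,n=3):
    s=np.array(s,float)
    for _ in range(n):
        data=[]
        for p in pics:
            m,o=gmask(p,P,s,e=e); data.append((p,np.uint8(cv2.resize(m,None,fx=K,fy=K,interpolation=cv2.INTER_LINEAR)>127)*255,o))
        r=minimize(cost,s,(P,data),method="Nelder-Mead",options=dict(initial_simplex=[s]+[s+d for d in np.diag([.006,.006,.15,.004][:len(s)])],xatol=1e-4,fatol=1e-4)); s=r.x
    return s,r.fun
E
python3 - <<'E'
from fit import *
pics=[robot.camera("scene"),robot.camera("top")]
X=dict(walnut_strip=(.337,-.3026,155),maple_strip=(.335,.307,28),cherry_block=(.425,.160,147),tape_roll=(.425,-.007,0),glue_pot=(.422,-.137,0),vise=(.638,-.009,2))
S["vise"]=np.vstack([vise,box(-.031,-.02,-.037,.037,.02,.058)])  # handle added below
S["vise"]=np.vstack([S["vise"],box(-.062,-.046,-.012,.012,.042,.084)])
for n,(x,y,a) in X.items():
    for ps in (pics,pics[:1],pics[1:]):
        s,c=gfit(S[n],[x,y,np.radians(a)],ps); print(n,s[:2].round(4),round(np.degrees(s[2]),1),round(c,3))
# red handle top centre in both cams
for p in pics:
    hsv=cv2.cvtColor(p["img"],cv2.COLOR_RGB2HSV); m=cv2.inRange(hsv,(0,190,150),(6,255,255))|cv2.inRange(hsv,(174,190,150),(179,255,255))
    q=proj(p,np.array([[.585,-.01,.06]]))[0].astype(int); w=np.zeros_like(m); w[q[1]-20:q[1]+20,q[0]-20:q[0]+20]=255
    ys,xs=np.nonzero(m&w); print(len(xs),xs.mean() if len(xs) else 0,ys.mean() if len(ys) else 0)
    R=p["world_to_cam"][:3,:3];t=p["world_to_cam"][:3,3]
    d=R.T@np.linalg.solve(p["mtx"],[xs.mean(),ys.mean(),1]); o=-R.T@t; print(o+d*(.084-o[2])/d[2])
E
```

```text
walnut_strip [ 0.3378 -0.3028] 154.2 0.067
walnut_strip [ 0.3386 -0.3035] 155.0 0.066
walnut_strip [ 0.3379 -0.3024] 154.0 0.062
maple_strip [0.3355 0.3026] 28.5 0.102
maple_strip [0.335  0.3034] 26.8 0.084
maple_strip [0.3364 0.3074] 33.1 0.209
cherry_block [0.4272 0.1601] 147.8 0.069
cherry_block [0.4262 0.1605] 146.1 0.079
cherry_block [0.4272 0.1605] 148.0 0.054
tape_roll [ 0.428  -0.0066] 7.6 0.059
tape_roll [ 0.4269 -0.0066] 3.6 0.067
tape_roll [ 0.4283 -0.0064] -0.9 0.063
glue_pot [ 0.4247 -0.1366] 2.7 0.108
glue_pot [ 0.426 -0.138] 8.6 0.087
glue_pot [ 0.4224 -0.1356] 3.0 0.067
vise [ 0.638  -0.0097] 14.5 0.03
vise [ 0.638  -0.0095] 14.3 0.02
vise [ 0.6382 -0.0094] 14.0 0.034
38 297.92105263157896 231.39473684210526
[ 0.59002744 -0.02197658  0.084     ]
18 378.1111111111111 156.38888888888889
[ 0.5874592  -0.02162759  0.084     ]
```

```bash
cat > plan.py <<'E'
import numpy as np, math
from rig import robot
# wp: (x,y,z,yaw_deg,max_step_mm,hold_rows[,note]); prints tool-frame rows
def plan(wps):
    o=robot.get_obs(); q=o["tool_rot"]; p=np.array(o["position"])*1e3
    yaw=math.degrees(math.atan2(q[1]**2-q[0]**2,2*q[0]*q[1])); yaw=yaw
    print("t",round(o["time"],1),"p",p.round(1),"yaw",round(yaw,1),"w",round(o["grip_width"]*1e3,1))
    for w in wps:
        x,y,z,ty,step,hold=w[:6]; t=np.array([x,y,z])*1e3
        a=math.radians(yaw); Y=np.array([math.cos(a),math.sin(a),0]); Z=np.array([0,0,-1]); X=np.cross(Y,Z)
        d=t-p; s=np.round(np.array([X@d,Y@d,Z@d])*2)/2; r=round(-((ty-yaw+180)%360-180),1)
        n=max(math.ceil(np.linalg.norm(s)/step),math.ceil(abs(r)/7.1),1)
        print(w[6:] ,f"n={n}+{hold}  {s[0]:g} {s[1]:g} {s[2]:g} 0 0 {r:g}", "step", (s/n).round(1))
        p=p+X*s[0]+Y*s[1]+Z*s[2]; yaw-=r
E
python3 - <<'E'
from plan import plan
plan([(.45,.30,.25,64.2,40,0),(.5,0,.25,64.2,40,0),(.39,-.27,.2,64.2,40,0),(.338,-.303,.09,64.2,40,1),(.338,-.303,.032,64.2,20,1),
(.338,-.303,.16,64.2,30,0,"lift"),(.617,-.290,.16,97.4,40,1),(.617,-.290,.037,97.4,20,1),(.617,-.290,.12,97.4,40,0)])
E
```

```text
t 1.2 p [246.1 574.5 244.5] yaw 66.8 w 86.8
() n=9+0  -295.5 -172 -5.5 0 0 2.6 step [-32.8 -19.1  -0.6]
() n=8+0  -175.5 -248.5 0 0 0 0 step [-21.9 -31.1   0. ]
() n=8+0  -18.5 -291 50 0 0 0 step [ -2.3 -36.4   6.2]
() n=4+1  32.5 -52 110 0 0 0 step [  8.1 -13.   27.5]
() n=3+1  -0 -0 58 0 0 0 step [-0.  -0.  19.3]
('lift',) n=5+0  -0 -0 -128 0 0 0 step [ -0.   -0.  -25.6]
() n=7+1  -245.5 133 0 0 0 -33.2 step [-35.1  19.    0. ]
() n=7+1  -0 -0 123 0 0 0 step [-0.  -0.  17.6]
() n=3+0  -0 -0 -83 0 0 0 step [ -0.   -0.  -27.7]
```

Emit:
{"op": "move_arm", "data": {"series": "-280 -165 -5 0 0 2.6;-280 -165 -5 0 0 2.6;-280 -165 -5 0 0 2.6;-280 -165 -5 0 0 2.6;-280 -165 -5 0 0 2.6;-280 -165 -5 0 0 2.6;-280 -165 -5 0 0 2.6;-280 -165 -5 0 0 2.6", "jaw": 1, "newtons": 25}}

```text
time: 1.92
position: [0.4401, 0.3102, 0.2499]
tool_rot: [0.224, 0.975, -0.0, 0.001]
ft_force: [0.9, 1.1, -0.4]
grip_width: 0.0872
grip_force: 0.0
```

Emit:
{"op": "move_arm", "data": {"series": "-175 -250 0 0 0 0;-175 -250 0 0 0 0;-175 -250 0 0 0 0;-175 -250 0 0 0 0;-175 -250 0 0 0 0;-175 -250 0 0 0 0;-175 -250 0 0 0 0;-175 -250 0 0 0 0"}}

```text
time: 2.58
position: [0.4889, 0.0062, 0.25]
tool_rot: [0.225, 0.974, -0.001, 0.002]
ft_force: [0.4, 0.4, -0.5]
grip_width: 0.0869
grip_force: 0.0
```

Emit:
{"op": "move_arm", "data": {"series": "-20 -290 50 0 0 0;-20 -290 50 0 0 0;-20 -290 50 0 0 0;-20 -290 50 0 0 0;-20 -290 50 0 0 0;-20 -290 50 0 0 0;-20 -290 50 0 0 0;-20 -290 50 0 0 0"}}

```text
time: 3.25
position: [0.3778, -0.2653, 0.1991]
tool_rot: [0.226, 0.974, -0.002, 0.001]
ft_force: [0.2, -0.3, -0.6]
grip_width: 0.0867
grip_force: 0.0
```

Run:
```python
from plan import plan
plan([(.338,-.303,.09,64.2,40,1),(.338,-.303,.032,64.2,20,1),
(.338,-.303,.16,64.2,30,0,"lift"),(.617,-.290,.16,97.4,40,1),(.617,-.290,.037,97.4,20,1),(.617,-.290,.12,97.4,40,0)])
```

```text
t 3.2 p [ 377.8 -265.3  199.1] yaw 63.8 w 86.7
() n=4+1  19 -51.5 109 0 0 -0.4 step [  4.8 -12.9  27.2]
() n=3+1  0 0 58 0 0 0 step [ 0.   0.  19.3]
('lift',) n=5+0  0 0 -128 0 0 0 step [  0.    0.  -25.6]
() n=7+1  -245.5 133 0 0 0 -33.2 step [-35.1  19.    0. ]
() n=7+1  -0 -0 123 0 0 0 step [-0.  -0.  17.6]
() n=3+0  -0 -0 -83 0 0 0 step [ -0.   -0.  -27.7]
```

Emit:
{"op": "move_arm", "data": {"series": "19 -51 109 0 0 0;19 -51 109 0 0 0;19 -51 109 0 0 0;19 -51 109 0 0 0;19 -51 109 0 0 0;19 -51 109 0 0 0"}}

```text
time: 3.75
position: [0.3405, -0.2962, 0.0914]
tool_rot: [0.223, 0.975, -0.0, 0.0]
ft_force: [1.0, -0.3, 0.9]
grip_width: 0.0869
grip_force: 0.0
```

Run:
```python
from plan import plan
plan([(.338,-.303,.032,64.2,20,1),
(.338,-.303,.16,64.2,30,0,"lift"),(.617,-.290,.16,97.4,40,1),(.617,-.290,.037,97.4,20,1),(.617,-.290,.12,97.4,40,0)])
```

```text
t 3.8 p [ 340.5 -296.2   91.4] yaw 64.2 w 86.9
() n=3+1  -0.5 -7 59.5 0 0 0 step [-0.2 -2.3 19.8]
('lift',) n=5+0  -0 -0 -128 0 0 0 step [ -0.   -0.  -25.6]
() n=7+1  -245.5 133 -0 0 0 -33.2 step [-35.1  19.   -0. ]
() n=7+1  -0 -0 123 0 0 0 step [-0.  -0.  17.6]
() n=3+0  -0 -0 -83 0 0 0 step [ -0.   -0.  -27.7]
```

Emit:
{"op": "move_arm", "data": {"series": "0 -7 20 0 0 0;0 -7 40 0 0 0;0 -7 59 0 0 0;0 -7 59 0 0 0;0 -7 59 0 0 0"}}

```text
time: 4.17
position: [0.3379, -0.3025, 0.0332]
tool_rot: [0.222, 0.975, -0.001, 0.001]
ft_force: [0.4, 0.1, 0.3]
grip_width: 0.0869
grip_force: 0.0
```

Emit:
{"op": "move_arm", "data": {"series": "0 0 0 0 0 0;0 0 0 0 0 0;0 0 0 0 0 0;0 0 0 0 0 0;0 0 0 0 0 0;0 0 0 0 0 0;0 0 0 0 0 0", "jaw": 0.1}}

```text
time: 4.75
position: [0.3367, -0.3025, 0.0316]
tool_rot: [0.223, 0.975, -0.0, 0.0]
ft_force: [0.4, -0.2, -0.9]
grip_width: 0.0485
grip_force: 0.0
```

Emit:
{"op": "move_arm", "data": {"series": "0 0 -20 0 0 0;0 0 -45 0 0 0;0 0 -75 0 0 0;0 0 -105 0 0 0;0 0 -128 0 0 0;0 0 -128 0 0 0;0 0 -128 0 0 0"}}

```text
time: 5.33
position: [0.3371, -0.303, 0.1605]
tool_rot: [0.223, 0.975, -0.001, 0.001]
ft_force: [0.3, 0.3, -0.7]
grip_width: 0.0097
grip_force: 0.0
```

Run:
```python
from plan import plan
plan([(.617,-.290,.16,97.4,40,1),(.617,-.290,.037,97.4,20,1),(.617,-.290,.12,97.4,40,0)])
```

```text
t 5.3 p [ 337.1 -303.   160.5] yaw 64.2 w 9.7
() n=8+1  -246.5 133.5 0.5 0 0 -33.2 step [-30.8  16.7   0.1]
() n=7+1  0 0 123 0 0 0 step [ 0.   0.  17.6]
() n=3+0  0 0 -83 0 0 0 step [  0.    0.  -27.7]
```

Emit:
{"op": "move_arm", "data": {"series": "0 0 0 0 0 0;0 0 10 0 0 0;0 0 20 0 0 0;0 0 20 0 0 0;0 0 20 0 0 0;0 0 20 0 0 0;0 0 20 0 0 0;0 0 20 0 0 0", "jaw": 0.6}}

```text
time: 6.0
position: [0.3368, -0.3026, 0.1396]
tool_rot: [0.223, 0.975, -0.0, 0.0]
ft_force: [-0.3, -0.2, 0.4]
grip_width: 0.0501
grip_force: 0.0
```

Run:
```python
from fit import *
pics=[robot.camera("scene"),robot.camera("top")]
for ps in (pics,pics[:1],pics[1:]):
    s,c=gfit(S["walnut_strip"],[.338,-.303,np.radians(154)],ps); print(s[:2].round(4),round(np.degrees(s[2]),1),round(c,3))
print(robot.get_obs()["position"],robot.get_obs()["grip_width"])
```

```text
[ 0.3359 -0.3021] 154.2 0.18
[ 0.3363 -0.3029] 155.4 0.085
[ 0.3382 -0.2972] 143.6 0.214
[ 0.33687484 -0.30261746  0.13981704] 0.051771669683082236
```

Strip undisturbed. Descend, and wait for the grip.

Emit:
{"op": "move_arm", "data": {"series": "0 0 25 0 0 0;0 0 50 0 0 0;0 0 75 0 0 0;0 0 95 0 0 0;0 0 108 0 0 0;0 0 108 0 0 0;0 0 108 0 0 0"}}

```text
time: 6.68
position: [0.3367, -0.3023, 0.0313]
tool_rot: [0.223, 0.975, 0.0, -0.0]
ft_force: [-0.5, 0.2, 0.1]
grip_width: 0.0522
grip_force: 0.0
```

Emit:
{"op": "move_arm", "data": {"series": "0 0 0 0 0 0;0 0 0 0 0 0;0 0 0 0 0 0;0 0 0 0 0 0;0 0 0 0 0 0;0 0 0 0 0 0;0 0 0 0 0 0;0 0 0 0 0 0", "jaw": 0.1}}

```text
time: 7.35
position: [0.337, -0.3027, 0.0321]
tool_rot: [0.223, 0.975, -0.0, 0.0]
ft_force: [0.5, 0.2, 6.8]
grip_width: 0.026
grip_force: 25.0
```

Emit:
{"op": "move_arm", "data": {"series": "0 0 -20 0 0 0;0 0 -45 0 0 0;0 0 -75 0 0 0;0 0 -105 0 0 0;0 0 -128 0 0 0;0 0 -128 0 0 0"}}

```text
time: 7.85
position: [0.3382, -0.3044, 0.1633]
tool_rot: [0.223, 0.975, -0.003, 0.003]
ft_force: [0.3, -1.3, 0.0]
grip_width: 0.0259
grip_force: 25.0
```

Emit:
{"op": "move_arm", "data": {"series": "-246 134 0 0 0 -33;-246 134 0 0 0 -33;-246 134 0 0 0 -33;-246 134 0 0 0 -33;-246 134 0 0 0 -33;-246 134 0 0 0 -33;-246 134 0 0 0 -33;-246 134 0 0 0 -33"}}

```text
time: 8.52
position: [0.6225, -0.2881, 0.1582]
tool_rot: [-0.065, 0.998, -0.001, 0.003]
ft_force: [1.5, -1.2, -0.7]
grip_width: 0.0257
grip_force: 25.0
```

Emit:
{"op": "move_arm", "data": {"series": "0 0 0 0 0 0;0 0 0 0 0 0;0 0 0 0 0 0"}}

```text
time: 8.77
position: [0.6145, -0.2885, 0.1585]
tool_rot: [-0.062, 0.998, 0.001, -0.001]
ft_force: [0.4, -0.1, 0.3]
grip_width: 0.0262
grip_force: 25.0
```

Run:
```python
from plan import plan
plan([(.617,-.290,.037,97.4,20,1)])
```

```text
t 8.8 p [ 614.5 -288.5  158.5] yaw 97.2 w 26.2
() n=7+1  -2.5 -2 121.5 0 0 -0.2 step [-0.4 -0.3 17.4]
```

Emit:
{"op": "move_arm", "data": {"series": "-2 -2 25 0 0 0;-2 -2 50 0 0 0;-2 -2 75 0 0 0;-2 -2 95 0 0 0;-2 -2 112 0 0 0;-2 -2 121 0 0 0;-2 -2 121 0 0 0;-2 -2 121 0 0 0"}}

```text
time: 9.43
position: [0.618, -0.2911, 0.0387]
tool_rot: [-0.062, 0.998, 0.0, -0.0]
ft_force: [0.7, 0.7, -0.6]
grip_width: 0.0256
grip_force: 25.0
```

Emit:
{"op": "move_arm", "data": {"series": "0 0 0.5 0 0 0;0 0 0.5 0 0 0;0 0 0.5 0 0 0;0 0 0.5 0 0 0;0 0 0.5 0 0 0", "jaw": 0.75}}

```text
time: 9.85
position: [0.619, -0.2907, 0.0386]
tool_rot: [-0.063, 0.998, -0.0, 0.0]
ft_force: [0.4, 0.7, -0.8]
grip_width: 0.0516
grip_force: 0.0
```

Emit:
{"op": "move_arm", "data": {"series": "0 0 -25 0 0 0;0 0 -50 0 0 0;0 0 -85 0 0 0;0 0 -115 0 0 0;0 0 -115 0 0 0;0 0 -115 0 0 0"}}

```text
time: 10.35
position: [0.6202, -0.2914, 0.156]
tool_rot: [-0.063, 0.998, -0.002, 0.002]
ft_force: [0.3, -0.1, -0.2]
grip_width: 0.0646
grip_force: 0.0
```

Run:
```python
from plan import plan
plan([(.4245,-.1368,.11,97.4,35,1,"pot"),(.4245,-.1368,.033,97.4,20,1),(.4245,-.1368,.16,97.4,30,0,"lift"),(.607,-.214,.16,97.4,35,1),(.607,-.214,.0375,97.4,20,1)])
```

```text
t 10.3 p [ 620.2 -291.4  156. ] yaw 97.2 w 64.6
('pot',) n=8+1  174.5 178 46 0 0 -0.2 step [21.8 22.2  5.8]
() n=4+1  0 -0 77 0 0 0 step [ 0.  -0.  19.2]
('lift',) n=5+0  0 -0 -127 0 0 0 step [  0.   -0.  -25.4]
() n=6+1  -171 -100 -0 0 0 0 step [-28.5 -16.7  -0. ]
() n=7+1  0 -0 122.5 0 0 0 step [ 0.  -0.  17.5]
```

Emit:
{"op": "move_arm", "data": {"series": "174 178 46 0 0 0;174 178 46 0 0 0;174 178 46 0 0 0;174 178 46 0 0 0;174 178 46 0 0 0;174 178 46 0 0 0;174 178 46 0 0 0;174 178 46 0 0 0", "jaw": 0.9}}

```text
time: 11.02
position: [0.4192, -0.1324, 0.1056]
tool_rot: [-0.063, 0.998, 0.003, -0.004]
ft_force: [-0.2, -0.0, 0.6]
grip_width: 0.0783
grip_force: 0.0
```

Emit:
{"op": "move_arm", "data": {"series": "0 0 0 0 0 0;0 0 0 0 0 0;0 0 0 0 0 0"}}

```text
time: 11.27
position: [0.4258, -0.1373, 0.1071]
tool_rot: [-0.063, 0.998, -0.001, 0.001]
ft_force: [-0.2, -0.5, -0.6]
grip_width: 0.0782
grip_force: 0.0
```

Run:
```python
from plan import plan
plan([(.4245,-.1368,.033,97.4,20,1),(.4245,-.1368,.16,97.4,30,0,"lift"),(.607,-.214,.16,97.4,35,1),(.607,-.214,.0375,97.4,20,1)])
```

```text
t 11.3 p [ 425.8 -137.3  107.1] yaw 97.2 w 78.2
() n=4+1  1 0.5 74 0 0 -0.2 step [ 0.2  0.1 18.5]
('lift',) n=5+0  0 0 -127 0 0 -0 step [  0.    0.  -25.4]
() n=6+1  -171 -100 0 0 0 -0 step [-28.5 -16.7   0. ]
() n=7+1  0 0 122.5 0 0 -0 step [ 0.   0.  17.5]
```

Emit:
{"op": "move_arm", "data": {"series": "1 0 20 0 0 0;1 0 40 0 0 0;1 0 60 0 0 0;1 0 74 0 0 0;1 0 74 0 0 0;1 0 74 0 0 0"}}

```text
time: 11.77
position: [0.4234, -0.1365, 0.0325]
tool_rot: [-0.063, 0.998, 0.0, -0.0]
ft_force: [0.4, 0.1, -0.1]
grip_width: 0.0788
grip_force: 0.0
```

Emit:
{"op": "move_arm", "data": {"series": "0 0 0 0 0 0;0 0 0 0 0 0;0 0 0 0 0 0;0 0 0 0 0 0;0 0 0 0 0 0;0 0 0 0 0 0;0 0 0 0 0 0;0 0 0 0 0 0", "jaw": 0.1}}

```text
time: 12.43
position: [0.4231, -0.1361, 0.0335]
tool_rot: [-0.063, 0.998, -0.0, 0.0]
ft_force: [0.4, -0.5, 6.3]
grip_width: 0.0469
grip_force: 25.0
```

Emit:
{"op": "move_arm", "data": {"series": "0 0 -20 0 0 0;0 0 -45 0 0 0;0 0 -75 0 0 0;0 0 -105 0 0 0;0 0 -127 0 0 0;0 0 -127 0 0 0"}}

```text
time: 12.93
position: [0.4248, -0.137, 0.1635]
tool_rot: [-0.063, 0.998, -0.002, 0.003]
ft_force: [0.6, 0.6, -0.7]
grip_width: 0.0473
grip_force: 25.0
```

Emit:
{"op": "move_arm", "data": {"series": "-171 -100 0 0 0 0;-171 -100 0 0 0 0;-171 -100 0 0 0 0;-171 -100 0 0 0 0;-171 -100 0 0 0 0;-171 -100 0 0 0 0;-171 -100 0 0 0 0;-171 -100 0 0 0 0"}}

```text
time: 13.6
position: [0.6031, -0.2126, 0.158]
tool_rot: [-0.063, 0.998, 0.001, -0.002]
ft_force: [0.5, 0.4, -0.5]
grip_width: 0.047
grip_force: 25.0
```

Run:
```python
from plan import plan
plan([(.607,-.214,.0375,97.4,20,1)])
```

```text
t 13.6 p [ 603.1 -212.6  158. ] yaw 97.2 w 47.0
() n=7+1  -3.5 -2 120.5 0 0 -0.2 step [-0.5 -0.3 17.2]
```

Emit:
{"op": "move_arm", "data": {"series": "-3 -1 25 0 0 0;-3 -1 50 0 0 0;-3 -1 75 0 0 0;-3 -1 95 0 0 0;-3 -1 112 0 0 0;-3 -1 120 0 0 0;-3 -1 120 0 0 0;-3 -1 120 0 0 0"}}

```text
time: 14.27
position: [0.6071, -0.2137, 0.0399]
tool_rot: [-0.063, 0.998, 0.0, -0.001]
ft_force: [-0.2, 1.3, -1.1]
grip_width: 0.0473
grip_force: 25.0
```

Emit:
{"op": "move_arm", "data": {"series": "0 0 0 0 0 0;0 0 0 0 0 0;0 0 0 0 0 0;0 0 0 0 0 0;0 0 0 0 0 0", "jaw": 0.75}}

```text
time: 14.68
position: [0.6083, -0.2144, 0.0405]
tool_rot: [-0.063, 0.998, -0.0, 0.0]
ft_force: [-2.0, 0.6, -0.5]
grip_width: 0.064
grip_force: 0.0
```

Emit:
{"op": "move_arm", "data": {"series": "0 0 -25 0 0 0;0 0 -50 0 0 0;0 0 -85 0 0 0;0 0 -120 0 0 0;0 0 -150 0 0 0;0 0 -150 0 0 0;0 0 -150 0 0 0"}}

```text
time: 15.27
position: [0.6094, -0.215, 0.1928]
tool_rot: [-0.063, 0.998, -0.002, 0.002]
ft_force: [0.1, 0.3, -0.3]
grip_width: 0.0653
grip_force: 0.0
```

Run:
```python
from plan import plan
plan([(.5,.02,.19,107,35,0),(.336,.305,.14,118,38,0,"maple"),(.336,.305,.032,118,20,1)])
```

```text
t 15.3 p [ 609.4 -215.   192.8] yaw 97.2 w 65.3
() n=8+0  79 247 3 0 0 -9.8 step [ 9.9 30.9  0.4]
('maple',) n=9+0  73.5 320.5 50 0 0 -11 step [ 8.2 35.6  5.6]
() n=6+1  0 -0 108 0 0 0 step [ 0. -0. 18.]
```

Emit:
{"op": "move_arm", "data": {"series": "79 260 3 0 0 -10;79 260 3 0 0 -10;79 260 3 0 0 -10;79 260 3 0 0 -10;79 260 3 0 0 -10;79 260 3 0 0 -10;79 260 3 0 0 -10;79 260 3 0 0 -10"}}

```text
time: 15.93
position: [0.492, 0.038, 0.1853]
tool_rot: [-0.152, 0.988, 0.002, -0.004]
ft_force: [-1.0, -0.5, 0.6]
grip_width: 0.0654
grip_force: 0.0
```

Emit:
{"op": "move_arm", "data": {"series": "73 306 50 0 0 -11;73 306 50 0 0 -11;73 306 50 0 0 -11;73 306 50 0 0 -11;73 306 50 0 0 -11;73 306 50 0 0 -11;73 306 50 0 0 -11;73 306 50 0 0 -11"}}

```text
time: 16.6
position: [0.3347, 0.3059, 0.1356]
tool_rot: [-0.244, 0.97, -0.0, -0.001]
ft_force: [0.4, -0.2, -0.6]
grip_width: 0.0654
grip_force: 0.0
```

Emit:
{"op": "move_arm", "data": {"series": "0 0 0 0 0 0;0 0 0 0 0 0;0 0 0 0 0 0"}}

```text
time: 16.85
position: [0.3374, 0.3039, 0.1365]
tool_rot: [-0.244, 0.97, -0.0, -0.0]
ft_force: [0.3, 0.3, 1.2]
grip_width: 0.0655
grip_force: 0.0
```

Run:
```python
from plan import plan
import cv2
from fit import *
plan([(.336,.305,.032,118,20,1)])
pics=[robot.camera("scene"),robot.camera("top")]
for ps in (pics,pics[:1]):
    s,c=gfit(S["maple_strip"],[.336,.305,np.radians(28)],ps); print(s[:2].round(4),round(np.degrees(s[2]),1),round(c,3))
out=[]
for p,c in zip(pics,([.50,-.2,0],)*2):
    x,y=proj(p,np.array([c]))[0].astype(int); x=min(max(x,75),565)
    out.append(cv2.resize(p["img"][max(y-75,0):max(y-75,0)+150,x-75:x+75,::-1],(400,400),interpolation=cv2.INTER_CUBIC))
cv2.imwrite("pics/c1.png",np.hstack(out))
```

```text
t 16.9 p [337.4 303.9 136.5] yaw 118.2 w 65.5
() n=6+1  0.5 1.5 104.5 0 0 0.2 step [ 0.1  0.2 17.4]
[0.3304 0.306 ] 23.9 0.182
[0.3325 0.3043] 29.1 0.088
```

View pics/c1.png

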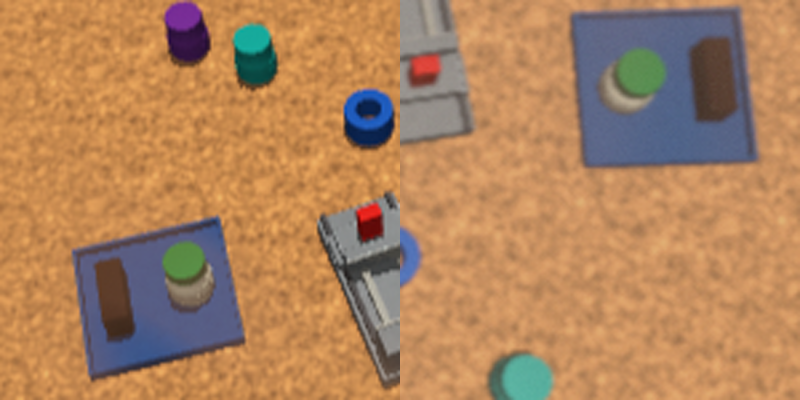

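Walnut and green-lidded pot stand upright and apart in the blue tray (crop: walnut at (115,300), pot at (187,275)). Now the maple.

Emit:
{"op": "move_arm", "data": {"series": "0 1 22 0 0 0;0 1 45 0 0 0;0 1 66 0 0 0;0 1 85 0 0 0;0 1 97 0 0 0;0 1 104 0 0 0;0 1 104 0 0 0;0 1 104 0 0 0"}}

```text
time: 17.62
position: [0.3371, 0.3047, 0.0331]
tool_rot: [-0.243, 0.97, -0.0, -0.0]
ft_force: [0.5, 0.0, -0.2]
grip_width: 0.065
grip_force: 0.0
```

Emit:
{"op": "move_arm", "data": {"series": "0 0 0 0 0 0;0 0 0 0 0 0;0 0 0 0 0 0;0 0 0 0 0 0;0 0 0 0 0 0;0 0 0 0 0 0;0 0 0 0 0 0;0 0 0 0 0 0", "jaw": 0.1}}

```text
time: 18.28
position: [0.3364, 0.3054, 0.0332]
tool_rot: [-0.244, 0.97, 0.0, 0.0]
ft_force: [-0.9, -0.7, 1.4]
grip_width: 0.0255
grip_force: 25.0
```

Emit:
{"op": "move_arm", "data": {"series": "0 0 0 0 0 0;0 0 0 0 0 0;0 0 0 0 0 0"}}

```text
time: 18.53
position: [0.3364, 0.3054, 0.0332]
tool_rot: [-0.244, 0.97, 0.0, 0.0]
ft_force: [-0.8, 0.2, 3.3]
grip_width: 0.0261
grip_force: 25.0
```

Run:
```python
from plan import plan
plan([(.337,.304,.16,118,30,1,"lift"),(.599,.304,.16,84.5,36,1,"tray"),(.599,.304,.0375,84.5,20,1)])
```

```text
t 18.5 p [336.4 305.4  33.2] yaw 118.2 w 26.1
('lift',) n=5+1  0 -1.5 -127 0 0 0.2 step [  0.   -0.3 -25.4]
('tray',) n=8+1  -231 -123 0 0 0 33.5 step [-28.9 -15.4   0. ]
() n=7+1  -0 0 122.5 0 0 0 step [-0.   0.  17.5]
```

Emit:
{"op": "move_arm", "data": {"series": "0 0 -20 0 0 0;0 0 -45 0 0 0;0 0 -75 0 0 0;0 0 -105 0 0 0;0 0 -127 0 0 0;0 0 -127 0 0 0"}}

```text
time: 19.03
position: [0.3385, 0.3065, 0.1636]
tool_rot: [-0.244, 0.97, 0.001, 0.004]
ft_force: [0.3, -0.4, -0.2]
grip_width: 0.0262
grip_force: 25.0
```

Emit:
{"op": "move_arm", "data": {"series": "-231 -124 0 0 0 33.5;-231 -124 0 0 0 33.5;-231 -124 0 0 0 33.5;-231 -124 0 0 0 33.5;-231 -124 0 0 0 33.5;-231 -124 0 0 0 33.5;-231 -124 0 0 0 33.5;-231 -124 0 0 0 33.5"}}

```text
time: 19.7
position: [0.6025, 0.3042, 0.1579]
tool_rot: [0.047, 0.999, 0.0, 0.001]
ft_force: [0.2, -0.2, -0.3]
grip_width: 0.0259
grip_force: 25.0
```

Emit:
{"op": "move_arm", "data": {"series": "0 0 0 0 0 0;0 0 0 0 0 0;0 0 0 0 0 0"}}

```text
time: 19.95
position: [0.5962, 0.3052, 0.1591]
tool_rot: [0.046, 0.999, -0.001, -0.002]
ft_force: [-0.1, 0.7, -1.2]
grip_width: 0.0261
grip_force: 25.0
```

Run:
```python
from plan import plan
plan([(.599,.304,.0375,84.5,20,1)])
```

```text
t 19.9 p [596.2 305.2 159.1] yaw 84.8 w 26.1
() n=7+1  -3 -1 121.5 0 0 0.3 step [-0.4 -0.1 17.4]
```

Emit:
{"op": "move_arm", "data": {"series": "-3 -1 25 0 0 0;-3 -1 50 0 0 0;-3 -1 75 0 0 0;-3 -1 95 0 0 0;-3 -1 112 0 0 0;-3 -1 121 0 0 0;-3 -1 121 0 0 0;-3 -1 121 0 0 0"}}

```text
time: 20.62
position: [0.6008, 0.3043, 0.0393]
tool_rot: [0.046, 0.999, -0.0, -0.0]
ft_force: [-0.3, -0.7, 0.1]
grip_width: 0.026
grip_force: 25.0
```

Emit:
{"op": "move_arm", "data": {"series": "0 0 0 0 0 0;0 0 0 0 0 0;0 0 0 0 0 0;0 0 0 0 0 0;0 0 0 0 0 0", "jaw": 0.75}}

```text
time: 21.03
position: [0.6017, 0.304, 0.0395]
tool_rot: [0.046, 0.999, 0.0, 0.0]
ft_force: [-0.9, 0.6, 1.0]
grip_width: 0.0512
grip_force: 0.0
```

Emit:
{"op": "move_arm", "data": {"series": "0 0 -25 0 0 0;0 0 -50 0 0 0;0 0 -85 0 0 0;0 0 -120 0 0 0;0 0 -130 0 0 0;0 0 -130 0 0 0;0 0 -130 0 0 0", "jaw": 1}}

```text
time: 21.62
position: [0.6013, 0.3039, 0.1692]
tool_rot: [0.046, 0.999, 0.0, 0.0]
ft_force: [1.2, 0.0, -0.2]
grip_width: 0.0861
grip_force: 0.0
```

Run:
```python
from plan import plan
plan([(.427,-.0066,.11,84.5,41,1),(.427,-.0066,.032,84.5,20,1),(.427,-.0066,.16,84.5,30,1,"lift"),(.592,.230,.16,84.5,38,1,"tray"),(.592,.230,.0375,84.5,20,1)])
```

```text
t 21.6 p [601.3 303.9 169.2] yaw 84.7 w 86.1
() n=9+1  145 -325 59 0 0 0.2 step [ 16.1 -36.1   6.6]
() n=4+1  -0 -0 78 0 0 0 step [-0.  -0.  19.5]
('lift',) n=5+1  -0 -0 -128 0 0 0 step [ -0.   -0.  -25.6]
('tray',) n=8+1  -141.5 251 0 0 0 0 step [-17.7  31.4   0. ]
() n=7+1  -0 0 122.5 0 0 0 step [-0.   0.  17.5]
```

Emit:
{"op": "move_arm", "data": {"series": "123 -276 50 0 0 0;123 -276 50 0 0 0;123 -276 50 0 0 0;123 -276 50 0 0 0;123 -276 50 0 0 0;123 -276 50 0 0 0;123 -276 50 0 0 0;123 -276 50 0 0 0"}}

```text
time: 22.28
position: [0.4473, 0.0381, 0.1164]
tool_rot: [0.047, 0.999, 0.0, -0.006]
ft_force: [-0.5, -0.3, 0.4]
grip_width: 0.0872
grip_force: 0.0
```

Emit:
{"op": "move_arm", "data": {"series": "11 -25 5 0 0 0;22 -49 9 0 0 0;22 -49 9 0 0 0;22 -49 9 0 0 0;22 -49 9 0 0 0"}}

```text
time: 22.7
position: [0.4265, -0.006, 0.1091]
tool_rot: [0.047, 0.999, 0.0, -0.001]
ft_force: [-0.9, 0.0, 0.1]
grip_width: 0.0869
grip_force: 0.0
```

Run:
```python
from plan import plan
plan([(.427,-.0066,.032,84.5,20,1)])
```

```text
t 22.7 p [426.5  -6.  109.1] yaw 84.7 w 86.9
() n=4+1  -0.5 -0.5 77 0 0 0.2 step [-0.1 -0.1 19.2]
```

Emit:
{"op": "move_arm", "data": {"series": "0 0 20 0 0 0;0 0 40 0 0 0;0 0 60 0 0 0;0 0 77 0 0 0;0 0 77 0 0 0;0 0 77 0 0 0"}}

```text
time: 23.2
position: [0.4269, -0.0053, 0.0323]
tool_rot: [0.045, 0.999, 0.0, -0.001]
ft_force: [-0.3, -0.2, -0.6]
grip_width: 0.0867
grip_force: 0.0
```

Emit:
{"op": "move_arm", "data": {"series": "0 0 0 0 0 0;0 0 0 0 0 0;0 0 0 0 0 0;0 0 0 0 0 0;0 0 0 0 0 0;0 0 0 0 0 0;0 0 0 0 0 0;0 0 0 0 0 0", "jaw": 0.2}}

```text
time: 23.87
position: [0.4273, -0.0064, 0.0335]
tool_rot: [0.046, 0.999, -0.0, 0.0]
ft_force: [0.2, 0.4, 5.1]
grip_width: 0.0544
grip_force: 25.0
```

Emit:
{"op": "move_arm", "data": {"series": "0 0 0 0 0 0;0 0 -20 0 0 0;0 0 -45 0 0 0;0 0 -75 0 0 0;0 0 -105 0 0 0;0 0 -127 0 0 0;0 0 -127 0 0 0;0 0 -127 0 0 0"}}

```text
time: 24.53
position: [0.4276, -0.0065, 0.1609]
tool_rot: [0.046, 0.999, -0.0, 0.001]
ft_force: [-0.6, -0.1, -0.9]
grip_width: 0.0545
grip_force: 25.0
```

Run:
```python
from plan import plan
plan([(.592,.230,.16,84.5,38,1,"tray"),(.592,.230,.0375,84.5,20,1)])
```

```text
t 24.5 p [427.6  -6.5 160.9] yaw 84.7 w 54.5
('tray',) n=8+1  -142 250.5 1 0 0 0.2 step [-17.8  31.3   0.1]
() n=7+1  0 0 122.5 0 0 0 step [ 0.   0.  17.5]
```

Emit:
{"op": "move_arm", "data": {"series": "-142 250 0 0 0 0;-142 250 0 0 0 0;-142 250 0 0 0 0;-142 250 0 0 0 0;-142 250 0 0 0 0;-142 250 0 0 0 0;-142 250 0 0 0 0;-142 250 0 0 0 0"}}

```text
time: 25.2
position: [0.5952, 0.2351, 0.1577]
tool_rot: [0.044, 0.999, 0.002, 0.002]
ft_force: [0.5, -1.1, -0.3]
grip_width: 0.0543
grip_force: 25.0
```

Emit:
{"op": "move_arm", "data": {"series": "0 0 0 0 0 0;0 0 0 0 0 0;0 0 0 0 0 0"}}

```text
time: 25.45
position: [0.5897, 0.2282, 0.1583]
tool_rot: [0.047, 0.999, -0.001, -0.002]
ft_force: [0.2, -0.4, -0.9]
grip_width: 0.0546
grip_force: 25.0
```

Run:
```python
from plan import plan
plan([(.592,.230,.0375,84.5,20,1)])
```

```text
t 25.4 p [589.7 228.2 158.3] yaw 84.7 w 54.6
() n=7+1  -2 2 121 0 0 0.2 step [-0.3  0.3 17.3]
```

Emit:
{"op": "move_arm", "data": {"series": "-2 1 25 0 0 0;-2 1 50 0 0 0;-2 1 75 0 0 0;-2 1 95 0 0 0;-2 1 112 0 0 0;-2 1 121 0 0 0;-2 1 121 0 0 0;-2 1 121 0 0 0"}}

```text
time: 26.12
position: [0.5933, 0.2293, 0.039]
tool_rot: [0.047, 0.999, -0.0, -0.0]
ft_force: [0.6, -0.1, -1.1]
grip_width: 0.0547
grip_force: 25.0
```

Emit:
{"op": "move_arm", "data": {"series": "0 0 0 0 0 0;0 0 0 0 0 0;0 0 0 0 0 0;0 0 0 0 0 0;0 0 0 0 0 0", "jaw": 0.8}}

```text
time: 26.53
position: [0.5939, 0.2304, 0.0395]
tool_rot: [0.046, 0.999, 0.0, 0.0]
ft_force: [0.1, -0.7, -0.7]
grip_width: 0.0689
grip_force: 0.0
```

Emit:
{"op": "move_arm", "data": {"series": "0 0 -25 0 0 0;0 0 -50 0 0 0;0 0 -85 0 0 0;0 0 -110 0 0 0;0 0 -110 0 0 0;0 0 -110 0 0 0"}}

```text
time: 27.03
position: [0.5948, 0.2307, 0.1511]
tool_rot: [0.046, 0.999, 0.001, 0.002]
ft_force: [-1.2, -0.4, -0.4]
grip_width: 0.0695
grip_force: 0.0
```

Run:
```python
from plan import plan
from fit import *
vx,vy,a=.638,-.0095,np.radians(14.3)
tx,ty=vx+.040*np.cos(a),vy+.040*np.sin(a); print(tx,ty)
pics=[robot.camera("scene"),robot.camera("top")]
for ps in (pics,pics[:1],pics[1:]):
    s,c=gfit(S["cherry_block"],[.427,.160,np.radians(147)],ps); print(s[:2].round(4),round(np.degrees(s[2]),1),round(c,3))
plan([(.427,.1603,.11,57.5,40,1),(.427,.1603,.032,57.5,20,1)])
```

```text
0.6767606292562748 0.0003799605089097168
[0.4255 0.1594] 147.2 0.175
[0.4214 0.158 ] 148.6 0.169
[0.427  0.1603] 146.6 0.129
t 27.1 p [592.7 230.2 148.2] yaw 84.7 w 69.6
() n=5+1  158.5 -85 38 0 0 27.2 step [ 31.7 -17.    7.6]
() n=4+1  0 0 78 0 0 0 step [ 0.   0.  19.5]
```

Emit:
{"op": "move_arm", "data": {"series": "158 -85 38 0 0 27;158 -85 38 0 0 27;158 -85 38 0 0 27;158 -85 38 0 0 27;158 -85 38 0 0 27;158 -85 38 0 0 27;158 -85 38 0 0 27;158 -85 38 0 0 27", "jaw": 1}}

```text
time: 27.8
position: [0.4303, 0.1605, 0.1107]
tool_rot: [0.278, 0.961, 0.0, 0.001]
ft_force: [0.1, 0.4, -1.4]
grip_width: 0.0869
grip_force: 0.0
```

Run:
```python
from plan import plan
plan([(.4265,.160,.032,57.3,20,1)])
```

```text
t 27.8 p [430.3 160.5 110.7] yaw 57.7 w 86.9
() n=4+1  3 -2.5 78.5 0 0 0.4 step [ 0.8 -0.6 19.6]
```

Emit:
{"op": "move_arm", "data": {"series": "3 -2 20 0 0 0;3 -2 40 0 0 0;3 -2 60 0 0 0;3 -2 78 0 0 0;3 -2 78 0 0 0;3 -2 78 0 0 0"}}

```text
time: 28.3
position: [0.4261, 0.1605, 0.0322]
tool_rot: [0.278, 0.961, -0.0, -0.0]
ft_force: [-0.2, 0.8, -0.3]
grip_width: 0.0871
grip_force: 0.0
```

Emit:
{"op": "move_arm", "data": {"series": "0 0 0 0 0 0;0 0 0 0 0 0;0 0 0 0 0 0;0 0 0 0 0 0;0 0 0 0 0 0;0 0 0 0 0 0;0 0 0 0 0 0;0 0 0 0 0 0", "jaw": 0.3}}

```text
time: 28.97
position: [0.4253, 0.1603, 0.0336]
tool_rot: [0.278, 0.961, 0.0, 0.001]
ft_force: [0.1, -0.6, 5.3]
grip_width: 0.06
grip_force: 25.0
```

Emit:
{"op": "move_arm", "data": {"series": "0 0 0 0 0 0;0 0 -20 0 0 0;0 0 -45 0 0 0;0 0 -75 0 0 0;0 0 -110 0 0 0;0 0 -140 0 0 0;0 0 -140 0 0 0;0 0 -140 0 0 0"}}

```text
time: 29.63
position: [0.4258, 0.1603, 0.1745]
tool_rot: [0.278, 0.961, 0.001, 0.002]
ft_force: [-0.3, -0.6, -0.6]
grip_width: 0.0599
grip_force: 25.0
```

Run:
```python
from plan import plan
from fit import *
plan([(.677,.0004,.172,104.3,40,1,"vise"),(.677,.0004,.09,104.3,15,2)])
pics=[robot.camera("scene"),robot.camera("top")]
X=dict(maple_strip=(.60,.304,-5.5),tape_roll=(.593,.230,0))
ims=[]
for p in pics:
    for c in ([.597,.264,.02],[.43,.16,.14]):
        x,y=proj(p,np.array([c]))[0].astype(int); ims.append(cv2.resize(p["img"][y-45:y+45,x-45:x+45,::-1],(300,300),interpolation=cv2.INTER_CUBIC))
cv2.imwrite("pics/c2.png",np.vstack([np.hstack(ims[:2]),np.hstack(ims[2:])]))
```

```text
t 29.6 p [425.8 160.3 174.5] yaw 57.7 w 59.9
('vise',) n=8+1  -298 -1 2.5 0 0 -46.6 step [-37.2  -0.1   0.3]
() n=6+2  0 0 82 0 0 0 step [ 0.   0.  13.7]
```

View pics/c2.png

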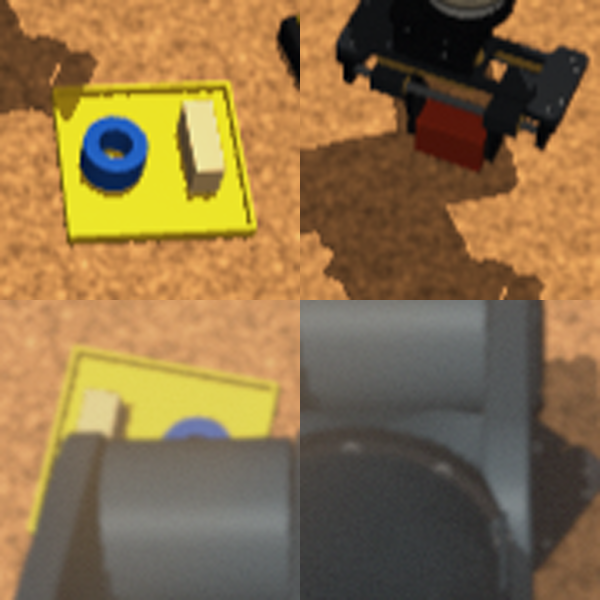

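Emit:
{"op": "move_arm", "data": {"series": "-296 -2 0 0 0 -46.6;-296 -2 0 0 0 -46.6;-296 -2 0 0 0 -46.6;-296 -2 0 0 0 -46.6;-296 -2 0 0 0 -46.6;-296 -2 0 0 0 -46.6;-296 -2 0 0 0 -46.6;-296 -2 0 0 0 -46.6"}}

```text
time: 30.4
position: [0.6799, -0.005, 0.1702]
tool_rot: [-0.124, 0.992, -0.002, 0.002]
ft_force: [0.7, 0.5, 0.3]
grip_width: 0.0596
grip_force: 25.0
```

Emit:
{"op": "move_arm", "data": {"series": "0 0 0 0 0 0;0 0 0 0 0 0;0 0 0 0 0 0;0 0 0 0 0 0"}}

```text
time: 30.73
position: [0.6721, 0.0017, 0.1721]
tool_rot: [-0.125, 0.992, 0.001, -0.002]
ft_force: [-0.5, 1.0, -1.5]
grip_width: 0.0597
grip_force: 25.0
```

Run:
```python
from plan import plan
plan([(.675,0,.09,104.3,15,2),(.675,0,.066,104.3,15,2)])
```

```text
t 30.7 p [672.1   1.7 172.1] yaw 104.4 w 59.7
() n=6+2  -2.5 -2.5 82 0 0 0.1 step [-0.4 -0.4 13.7]
() n=2+2  0 0 24 0 0 -0 step [ 0.  0. 12.]
```

Emit:
{"op": "move_arm", "data": {"series": "-2 -2 15 0 0 0;-2 -2 32 0 0 0;-2 -2 50 0 0 0;-2 -2 68 0 0 0;-2 -2 80 0 0 0;-2 -2 88 0 0 0;-2 -2 88 0 0 0;-2 -2 88 0 0 0"}}

```text
time: 31.4
position: [0.6764, -0.0009, 0.0848]
tool_rot: [-0.125, 0.992, 0.0, -0.0]
ft_force: [1.2, 0.7, -0.0]
grip_width: 0.06
grip_force: 25.0
```

Run:
```python
from plan import plan
from fit import *
plan([(.675,0,.066,104.3,15,2)])
pics=[robot.camera("scene"),robot.camera("top")]
ims=[]
for p in pics:
    x,y=proj(p,np.array([[.64,0,.05]]))[0].astype(int); ims.append(cv2.resize(p["img"][y-45:y+45,x-45:x+45,::-1],(400,400),interpolation=cv2.INTER_CUBIC))
cv2.imwrite("pics/c3.png",np.hstack(ims))
```

```text
t 31.4 p [676.4  -0.9  84.8] yaw 104.3 w 60.0
() n=2+2  1 1 19 0 0 0 step [0.5 0.5 9.5]
```

View pics/c3.png

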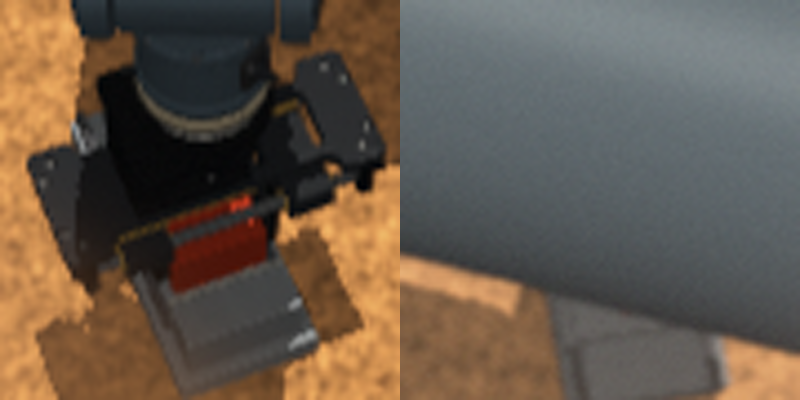

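Emit:
{"op": "move_arm", "data": {"series": "1 1 6 0 0 0;1 1 11 0 0 0;1 1 15 0 0 0;1 1 17 0 0 0;1 1 17 0 0 0;1 1 17 0 0 0"}}

```text
time: 32.0
position: [0.6752, -0.0003, 0.0678]
tool_rot: [-0.125, 0.992, 0.0, -0.0]
ft_force: [0.4, -0.1, -1.2]
grip_width: 0.0598
grip_force: 25.0
```

Emit:
{"op": "move_arm", "data": {"series": "0 0 0.5 0 0 0;0 0 1 0 0 0;0 0 1.5 0 0 0;0 0 1.5 0 0 0;0 0 1.5 0 0 0"}}

```text
time: 32.42
position: [0.6753, -0.0003, 0.0666]
tool_rot: [-0.125, 0.992, -0.0, 0.0]
ft_force: [1.3, 0.1, -1.0]
grip_width: 0.0593
grip_force: 25.0
```

Emit:
{"op": "move_arm", "data": {"series": "0 0 0.5 0 0 0;0 0 1 0 0 0;0 0 1.5 0 0 0;0 0 1.5 0 0 0;0 0 1.5 0 0 0"}}

```text
time: 32.83
position: [0.6754, -0.0004, 0.0658]
tool_rot: [-0.125, 0.992, -0.0, 0.0]
ft_force: [-1.3, 0.0, 4.3]
grip_width: 0.06
grip_force: 25.0
```

Emit:
{"op": "move_arm", "data": {"series": "0 0 0 0 0 0;0 0 0 0 0 0;0 0 0 0 0 0;0 0 0 0 0 0;0 0 0 0 0 0", "jaw": 0.9}}

```text
time: 33.25
position: [0.6752, -0.0003, 0.0647]
tool_rot: [-0.125, 0.992, 0.0, -0.0]
ft_force: [0.6, 0.9, -0.7]
grip_width: 0.0774
grip_force: 0.0
```

Emit:
{"op": "move_arm", "data": {"series": "0 0 -20 0 0 0;0 0 -45 0 0 0;0 0 -70 0 0 0;0 0 -90 0 0 0;0 0 -90 0 0 0;0 0 -90 0 0 0"}}

```text
time: 33.75
position: [0.6761, -0.0004, 0.1564]
tool_rot: [-0.125, 0.992, -0.0, 0.002]
ft_force: [-0.3, -0.8, -1.4]
grip_width: 0.0783
grip_force: 0.0
```

Run:
```python
from plan import plan
from fit import *
# handle centre from vise pose (joint 0) vs red blob: average
a=np.radians(14.3); print(.638-.054*np.cos(a),-.0095-.054*np.sin(a))
plan([(.5865,-.0225,.155,104.3,25,2),(.5865,-.0225,.078,104.3,15,2)])
```

```text
0.585673150504029 -0.022837946687028116
t 33.8 p [ 6.761e+02 -4.000e-01  1.564e+02] yaw 104.3 w 78.3
() n=4+2  92.5 1 1.5 0 0 0 step [23.1  0.2  0.4]
() n=6+2  -0 -0 77 0 0 0 step [-0.  -0.  12.8]
```

Emit:
{"op": "move_arm", "data": {"series": "23 0 0 0 0 0;46 1 0 0 0 0;69 1 0 0 0 0;92 1 0 0 0 0;92 1 0 0 0 0;92 1 0 0 0 0;92 1 0 0 0 0", "jaw": 0.55, "newtons": 20}}

```text
time: 34.33
position: [0.5863, -0.0222, 0.1543]
tool_rot: [-0.124, 0.992, 0.0, -0.0]
ft_force: [-0.1, -0.0, -0.5]
grip_width: 0.049
grip_force: 0.0
```

Run:
```python
from plan import plan
plan([(.5865,-.0225,.078,104.3,15,2)])
from fit import *
p=robot.camera("scene"); x,y=proj(p,np.array([[.62,0,.05]]))[0].astype(int)
cv2.imwrite("pics/c4.png",cv2.resize(p["img"][y-45:y+45,x-45:x+45,::-1],(540,540),interpolation=cv2.INTER_CUBIC))
```

```text
t 34.3 p [586.3 -22.2 154.3] yaw 104.3 w 49.0
() n=6+2  -0 -0.5 76.5 0 0 -0 step [-0.  -0.1 12.8]
```

View pics/c4.png

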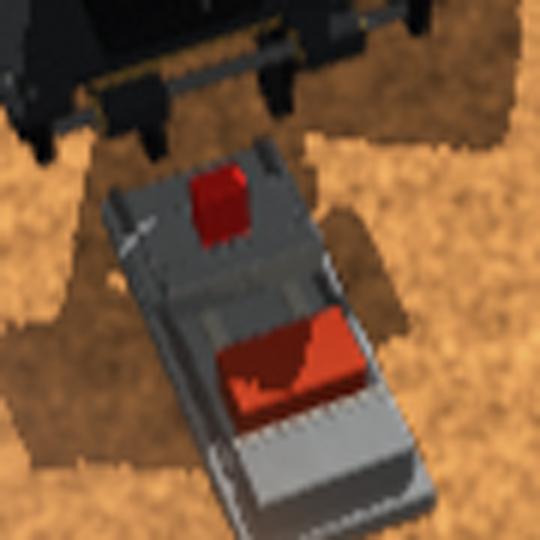

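Block sits level and square on the parallels (crop (295,370)), small gap to the fixed jaw; the fingers straddle the handle (220,205). Grip the handle.

Emit:
{"op": "move_arm", "data": {"series": "0 0 15 0 0 0;0 0 30 0 0 0;0 0 45 0 0 0;0 0 60 0 0 0;0 0 70 0 0 0;0 0 76 0 0 0;0 0 76 0 0 0;0 0 76 0 0 0"}}

```text
time: 35.05
position: [0.5863, -0.0221, 0.0789]
tool_rot: [-0.125, 0.992, -0.0, 0.0]
ft_force: [-0.2, 0.7, 0.3]
grip_width: 0.0479
grip_force: 0.0
```

Emit:
{"op": "move_arm", "data": {"series": "0 0 0 0 0 0;0 0 0 0 0 0;0 0 0 0 0 0;0 0 0 0 0 0;0 0 0 0 0 0;0 0 0 0 0 0;0 0 0 0 0 0;0 0 0 0 0 0", "jaw": 0.1}}

```text
time: 35.72
position: [0.5864, -0.023, 0.0796]
tool_rot: [-0.125, 0.992, -0.001, 0.001]
ft_force: [-1.0, -5.3, 3.1]
grip_width: 0.0235
grip_force: 20.0
```

Emit:
{"op": "move_arm", "data": {"series": "-6 0 0 0 0 0;-12 0 0 0 0 0;-18 0 0 0 0 0;-23 0 0 0 0 0;-28 0 0 0 0 0;-33 0 0 0 0 0;-36 0 0 0 0 0;-36 0 0 0 0 0"}}

```text
time: 36.38
position: [0.6217, -0.0139, 0.0796]
tool_rot: [-0.125, 0.992, -0.001, 0.001]
ft_force: [1.0, -6.0, 4.2]
grip_width: 0.024
grip_force: 20.0
```

Emit:
{"op": "move_arm", "data": {"series": "-1 0 0 0 0 0;-2 0 0 0 0 0;-3 0 0 0 0 0;-4 0 0 0 0 0;-5 0 0 0 0 0;-6 0 0 0 0 0;-7 0 0 0 0 0;-7 0 0 0 0 0"}}

```text
time: 37.05
position: [0.6276, -0.0124, 0.0796]
tool_rot: [-0.125, 0.992, -0.001, 0.0]
ft_force: [-0.7, -5.9, 4.6]
grip_width: 0.0242
grip_force: 20.0
```

Emit:
{"op": "move_arm", "data": {"series": "-0.5 0 0 0 0 0;-1 0 0 0 0 0;-1.5 0 0 0 0 0;-2 0 0 0 0 0;-2 0 0 0 0 0"}}

```text
time: 37.47
position: [0.6281, -0.0123, 0.0796]
tool_rot: [-0.125, 0.992, -0.001, -0.002]
ft_force: [-3.3, -7.3, 7.2]
grip_width: 0.024
grip_force: 20.0
```

Emit:
{"op": "move_arm", "data": {"series": "-0.5 0 0 0 0 0;-1 0 0 0 0 0;-1 0 0 0 0 0;-1 0 0 0 0 0"}}

```text
time: 37.8
position: [0.6282, -0.0122, 0.0796]
tool_rot: [-0.125, 0.992, -0.001, -0.003]
ft_force: [-6.3, -7.8, 7.4]
grip_width: 0.0241
grip_force: 20.0
```

Emit:
{"op": "move_arm", "data": {"series": "-1 0 0 0 0 0;-2 0 0 0 0 0;-2 0 0 0 0 0;-2 0 0 0 0 0"}}

```text
time: 38.13
position: [0.6282, -0.0122, 0.0796]
tool_rot: [-0.125, 0.992, -0.001, -0.005]
ft_force: [-8.9, -9.7, 11.2]
grip_width: 0.024
grip_force: 20.0
```

Run:
```python
from rig import robot
import cv2,numpy as np
from fit import proj
o=robot.get_obs(); print(o["position"],o["ft_force"])
p=robot.camera("scene"); x,y=proj(p,np.array([[.65,0,.05]]))[0].astype(int)
cv2.imwrite("pics/c5.png",cv2.resize(p["img"][y-40:y+40,x-40:x+40,::-1],(560,560),interpolation=cv2.INTER_CUBIC))
```

```text
[ 0.62824986 -0.01217554  0.07957331] [-8.91952921 -9.71790765 11.18868361]
```

View pics/c5.png

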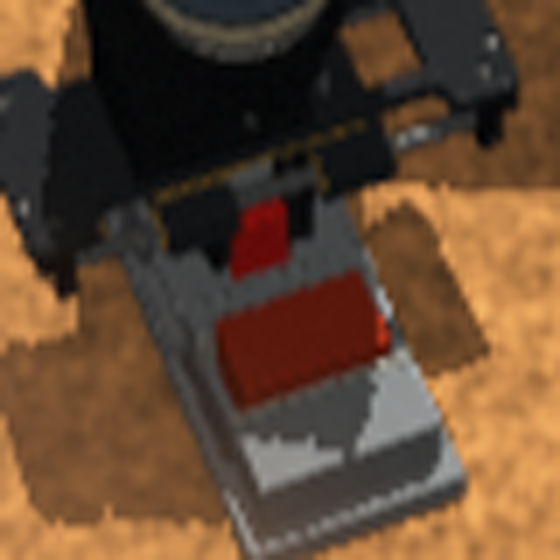

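Emit:
{"op": "move_arm", "data": {"series": "0 0 0 0 0 0;0 0 0 0 0 0;0 0 0 0 0 0;0 0 0 0 0 0;0 0 0 0 0 0", "jaw": 0.6}}

```text
time: 38.6
position: [0.6323, -0.0096, 0.0787]
tool_rot: [-0.125, 0.992, 0.0, -0.0]
ft_force: [0.6, 0.8, -0.6]
grip_width: 0.0478
grip_force: 0.0
```

Emit:
{"op": "move_arm", "data": {"series": "3 0 -20 0 0 0;3 0 -45 0 0 0;3 0 -75 0 0 0;3 0 -110 0 0 0;3 0 -140 0 0 0;3 0 -140 0 0 0"}}

```text
time: 39.1
position: [0.6336, -0.0111, 0.226]
tool_rot: [-0.125, 0.992, -0.002, 0.006]
ft_force: [1.3, -0.4, -0.6]
grip_width: 0.0521
grip_force: 0.0
```

Emit:
{"op": "move_arm", "data": {"series": "220 0 -60 0 0 0;220 0 -60 0 0 0;220 0 -60 0 0 0;220 0 -60 0 0 0;220 0 -60 0 0 0;220 0 -60 0 0 0;220 0 -60 0 0 0;220 0 -60 0 0 0"}}

```text
time: 39.77
position: [0.4162, -0.0653, 0.2794]
tool_rot: [-0.124, 0.992, -0.0, 0.001]
ft_force: [0.6, -0.2, 1.0]
grip_width: 0.0522
grip_force: 0.0
```

Run:
```python
from rig import robot
import cv2,numpy as np
from fit import *
pics=[robot.camera("scene"),robot.camera("top")]
ims=[]
for p in pics:
    x,y=proj(p,np.array([[.645,0,.05]]))[0].astype(int); ims.append(cv2.resize(p["img"][y-40:y+40,x-40:x+40,::-1],(400,400),interpolation=cv2.INTER_CUBIC))
ims=[np.hstack(ims)]
cv2.imwrite("pics/c6.png",ims[0])
p=pics[0]; cv2.imwrite("pics/c7.png",cv2.resize(p["img"][130:310,150:490,::-1],(800,424),interpolation=cv2.INTER_CUBIC))
a=np.radians(14.3); 
s,c=gfit(S["cherry_block"]+[0,0,.032],[.638+.043*np.cos(a),-.0095+.043*np.sin(a),a],pics); print(s,c)
```

```text
[0.67622011 0.00081987 0.15979973] 0.19271142250608006
```

View pics/c6.png

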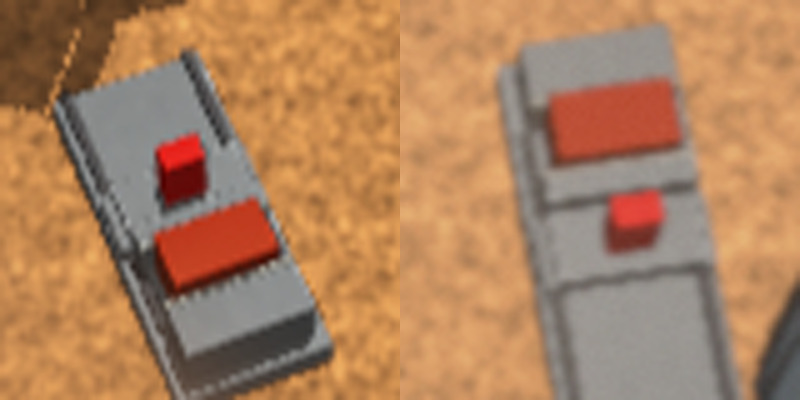

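View pics/c7.png

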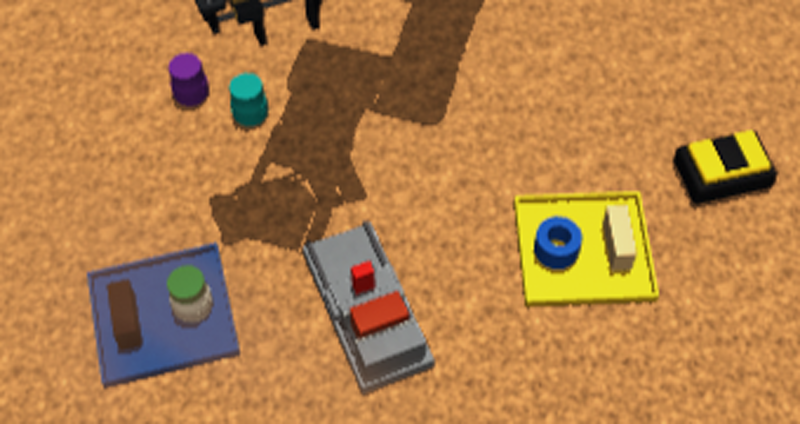

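```bash
python3 -c "
from rig import robot
print(robot.hand_in())"
```

```text
the job is handed in; nothing more can be done
None
```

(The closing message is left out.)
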